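# Rock the stuck 500 g check weight out of its clips and hold it clear

## Robot

A 6-joint arm with a two-finger parallel gripper is mounted at the origin on the work surface. World frame = base frame: x ahead of the robot, y to its left, z up, the work surface at z = 0. Lengths are in m, angles in rad, forces in N, time in s.
With the tool pointing down it reaches from about 0.275 to 0.75 m from the base axis. Payload 10.2 kg.
Tool frame: the origin (TCP) lies on the mounting face of the last link; the fingertips stand 166 mm ahead of it and the grasp point (between the pads) lies 147 mm ahead of it; y points along the fingers, x is the direction in which the jaws open and shut, and the axes are right-handed (so a half turn about y gives the same grasp; the last joint's range is limited). The gripper opens to 88 mm and grips with 3 to 60 N. Pads are 18 mm wide; open, the fingers measure 123 mm over their backs; the gripper's body (75 mm by 187 mm) begins 45 mm behind the grasp point.
Start: joints at [-1.479, 0.313, 1.498, -0, 1.331, -0.223], TCP at [0.163, -0.499, 0.405] pointing down, gripper open.
Joint ranges: [-2.94, 2.94], [-0.97, 2.17], [0.19, 2.56], [-1.23, 4.37], [0.02, 3.11], [-2.88, 2.88]. Speed limits (rad/s): [2.39, 2.39, 3.01, 3.14, 3.14, 3.14].

## Interface

Orientations are given as a rotation vector (axis times angle).
In Python, from cell import ctrl, viewer gives the robot as it stands.
- The arm moves only by the tool play_rows, never from a script. Its argument "plan" is a list of rows, each an object with "slide": the shift along the tool's x, y, z in cm, a list of three; "rot": the turn, a rotation vector about the tool's x, y, z in degrees, a list of three. In form: [{"slide": [x, y, z], "rot": [wx, wy, wz]}, ...]. A call has 1 to 5 rows; each row is the pose to reach, as a shift and turn from the pose commanded when the call began, along the tool's axes at that moment; what a row does not reach only later rows make up. A row lasts 1/10 s, in which the tool goes at most 50 mm and 8.59 degrees, less where a joint would pass 70% of its speed; a pose out of reach is approached as far as the arm can. A call with a gripper value outside its range is refused whole. "gripper" is the finger opening in cm, from 0 to 8.81, set as the call begins (left out, the last holds). The fingers move at their own pace and stop on an object; the grip force is fixed at half the most. Time passes only in rows, so rows that repeat a pose let the fingers close. It gives the time, the measured TCP pose, the force and the opening at its end, in the units of the state.
- ctrl.sense(): the state, without advancing time (a new reading comes with each control period).
- viewer.capture(name): name is "scene" or "top" or "wrist"; returns the picture (400x640x3 uint8, blue, green, red); there is no depth.
- viewer.camera_info(name): a dict with "K" (3x3 intrinsics, pixels), "pose" (4x4, takes a point from camera to world coordinates). Camera axes: x right, y down, z forward; pixel columns grow to the right and rows downward; lengths in m; the calibration is good to about 2 mm. A picture is of the moment at which its call begins: read the wrist's pose just before it. camera_info takes no time and is no camera call; for the wrist camera it gives the pose at the moment of the call.
- ctrl.finish_job(): hands the job in, once; it reports no verdict.
The state is a dict: "time_s": time; "joint_pos": joint angles; "qvel": joint speeds; "effort": joint torques, N m; "tool_pos": TCP position; "eef_rot": TCP orientation; "ft_force": force on the tool from outside, world axes, zero at the start; "moment": the same for the moment, N m; "gripper_width": finger opening in m.
Only numpy, scipy, OpenCV 4.12 (cv2) and the standard library are available. Lean on these libraries where they do the work, as an engineer would, in place of code of your own. Each camera call takes 0.05 s, during which the arm holds its last target.

## Task

The big 500 g check weight is stuck between the two sprung brass clips of its well in the weight block, and a straight pull only lifts the whole block off the bench. Grip the weight and rock it over to the left and then to the right (as seen from the robot) between the clips, as often as it takes, until it walks up and frees, with the block staying down and in its place on the bench. Finish while holding it upright and still, just clear above its own well, about a centimetre, so that I can wipe the well out: do not let go or put it down, and leave the other things on the bench alone.

Things in the scene. Friction and masses are not known exactly. Their poses are not given: they have to be found in the camera images.
- weight_center (a point): The 500 g check weight: bright steel cylinder 38 mm in diameter, 50 mm tall, with a neck and a 21 mm knob on top (66 mm over all). This point lies on its axis, half-way up the cylinder, 25 mm above its foot; z axis up along the weight. At the start it stands upright in its well with 38 mm of cylinder, and the knob, above the block's top face.
- weight_foot (a point): The centre of the weight's flat foot (z axis up along the weight); 25 mm below weight_center.
- weight_top (a point): The centre of the top of the weight's knob, 66 mm above its foot.
- block: The weight block: dark hardwood on a steel base, 120 mm (x) by 240 mm (y) by 28 mm high, about 1.9 kg, standing loose on the bench. Origin: centre of its underside; x points away from the robot and y to the left, give or take its yaw. The small weights bedded at its ends rise up to 37 mm above its top face and come no nearer than 65 mm left and right of the middle.
- well_mouth (a point): The centre of the mouth of the 500 g weight's well, in the middle of the block's top face, 28 mm above the bench; axes as the block's. The well is round, 42 mm wide, 12 mm deep (floor 16 mm above the bench); in it the weight can lean about 0.25 rad.
- left_nose (a point): The round nose of the left (+y) sprung brass clip, where it presses on the weight's side, 6.5 mm above the well's floor, 19 mm left of its axis. It presses with about 20 N and gives 3 mm; its friction holds that side of the weight with about 12 N. Both clips together hold more than the block weighs, one alone less. A side of the foot that has risen more than 6.5 mm is past its clip.
- right_nose (a point): The same for the right (-y) clip, 19 mm right of the well's axis.
- case_lid: Bystander: the block's wooden cover, an open box 130 x 250 x 66 mm, lying hollow side up towards the back of the bench. Origin: centre of its underside.
- beaker: Bystander: a glass beaker, 72 mm wide, 95 mm tall, right of the block. Origin: centre of its underside.
- pot: Bystander: a black pot with a cap, 36 mm wide, 46 mm tall, right of the block. Origin: centre of its underside.
- jar0: Bystander: a flat round stone box with a blue stone, 41 mm wide, 20 mm tall, right of the block. Origin: centre of its underside.
- jar1: Bystander: a flat round stone box with a red stone, as jar0. Origin: centre of its underside.
- loupe: Bystander: a folding loupe, 47 x 34 x 18 mm, right of the block. Origin: centre of the underside of its black case.
- tweezers: Bystander: steel tweezers lying on the bench right of the block, 145 mm long, 9 mm high. Origin: about their middle, on the bench; x along them towards the points.
Mind the look-alikes: they are no part of the job. Leave any orange look-alike of the part that bears weight_center alone.

How it is judged:
On the way, in this order (a step that is already met when the one before it is completed fails the run):
1. the weight is rocked over to the left while still in its well (angle between weight_foot's own z axis and vertical above 0.06 rad and y of weight_top in the frame of block above 0.003 m and z of weight_foot in the frame of block below 0.027 m and contact force between the fingers and weight above 0.5 N).
2. then it is rocked over to the right while still in its well (angle between weight_foot's own z axis and vertical above 0.06 rad and y of weight_top in the frame of block below -0.003 m and z of weight_foot in the frame of block below 0.027 m and contact force between the fingers and weight above 0.5 N).
At the end, for the whole second after the job is handed in: The robot holds the weight in its fingers, at rest, upright within 0.12 rad, its foot 2 to 25 mm above the block's top face and within 15 mm of the axis of its well, touching nothing of the block; the block lies flat on the bench within 50 mm of where it stood (z of weight_foot in the frame of block between 0.03 and 0.053 m and horizontal distance between weight_foot and well_mouth below 0.015 m and angle between weight_foot's own z axis and vertical below 0.12 rad and contact force between the fingers and weight above 1 N and contact force between weight and block below 0.1 N and linear speed of each of weight, block below 0.02 m/s and height (world z) of block below 0.003 m and angle between block's own z axis and vertical below 0.02 rad and distance of block from where it was at the start of the episode below 0.05 m); the arm keeps its last pose, push and grip.
It fails at once if the block is lifted or tipped off the bench (height (world z) of block above 0.008 m or angle between block's own z axis and vertical above 0.09 rad).
It fails at once if another thing on the bench is disturbed (moved more than 30 mm) (distance of any of case_lid, beaker, pot, jar0, jar1, loupe, tweezers from where it was at the start of the episode above 0.03 m).
It also fails if it takes over 38 s, if anything falls off the work surface, if the arm or the gripper's body presses on something with over 40 N, if the wrist force passes 120 N, or if a joint passes its speed limit or range.

## Working session

There is one attempt and no reset: what is moved stays moved. The work goes in short steps, Python scripts to look and compute and a tool call to move; the robot and the scene stay as the last step left them, time stands still between calls to the robot, and variables do not carry over. Pictures are saved under pics/ and viewed, and the job is handed in when it is done.

Besides the shell and the picture viewer there is one more tool, called after "Emit:" as a command line: name --argument value ..., lists and objects as JSON in quotes. play_rows: Moves the arm, as the interface text tells. Its arguments: {"type":"object","properties":{"plan":{"type":"array"},"gripper":{"type":"number"}},"required":["plan"]}

```bash
mkdir -p pics; ls; python3 - <<'E'
from cell import ctrl, viewer
import cv2
print(ctrl.sense())
for n in("scene","top","wrist"):
    i=viewer.camera_info(n);print(n,i["K"].round(1).tolist(),i["pose"].round(4).tolist())
    cv2.imwrite(f"pics/{n}0.png",viewer.capture(n))
E
```

```text
pics
{'time_s': 0.0, 'joint_pos': array([-1.47940613e+00,  3.13441170e-01,  1.49842150e+00, -6.77744890e-06,
        1.33101190e+00, -2.23428978e-01]), 'qvel': array([ 0.00016863,  0.00040696,  0.00015062,  0.00021829, -0.00055034,
        0.00055768]), 'effort': array([ 9.82785677e-04, -4.02207041e+01, -2.52268517e+01,  6.94824080e-02,
        3.53679922e-02, -9.09914183e-05]), 'tool_pos': array([ 0.1625333 , -0.49916773,  0.40417132]), 'eef_rot': array([-1.3408581 ,  0.97479508, -0.97338641]), 'ft_force': array([-0.1286501 ,  0.07972561, -0.41252791]), 'moment': array([ 0.01939058,  0.03776996, -0.00298603]), 'gripper_width': 0.08805275895755227}
scene [[427.7, 0.0, 313.1], [0.0, 427.7, 201.4], [0.0, 0.0, 1.0]] [[0.8794, 0.3228, -0.3499, 0.8547], [0.4759, -0.5734, 0.6669, -0.8356], [0.0146, -0.753, -0.6579, 0.7561], [0.0, 0.0, 0.0, 1.0]]
top [[436.9, 0.0, 322.2], [0.0, 436.9, 200.5], [0.0, 0.0, 1.0]] [[0.0108, -0.9965, 0.0828, 0.4277], [-0.9998, -0.0124, -0.0184, -0.152], [0.0194, -0.0825, -0.9964, 1.2411], [0.0, 0.0, 0.0, 1.0]]
wrist [[340.7, 0.0, 323.6], [0.0, 340.7, 197.0], [0.0, 0.0, 1.0]] [[0.3081, -0.9148, -0.2611, 0.2297], [-0.9513, -0.2966, -0.0833, -0.478], [-0.0012, 0.2741, -0.9617, 0.3835], [0.0, 0.0, 0.0, 1.0]]
```

View pics/scene0.png

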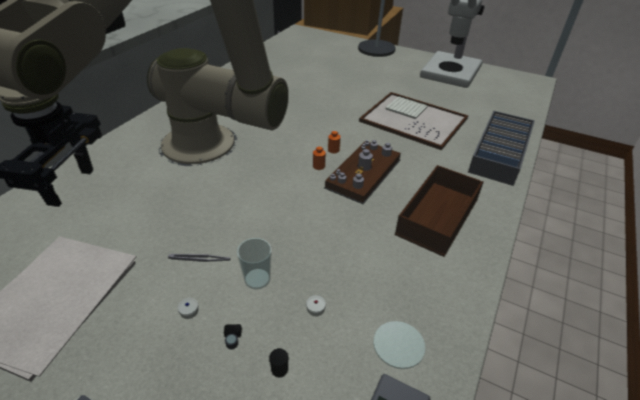

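View pics/top0.png

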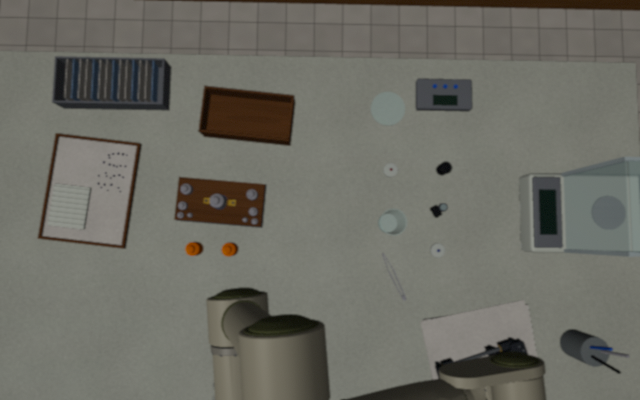

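View pics/wrist0.png

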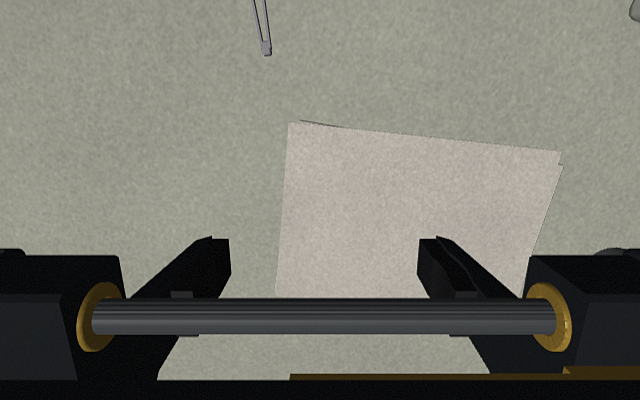

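```bash
cat > h.py <<'E'
import numpy as np, cv2
from cell import ctrl, viewer
from scipy.spatial.transform import Rotation as R
def ray(n,uv,z,info=None):
    i=info or viewer.camera_info(n);K=i["K"];T=i["pose"]
    d=T[:3,:3]@np.linalg.solve(K,[uv[0],uv[1],1]);o=T[:3,3]
    return o+d*(z-o[2])/d[2]
def proj(n,p,info=None):
    i=info or viewer.camera_info(n);T=i["pose"]
    c=T[:3,:3].T@(np.array(p)-T[:3,3]);u=i["K"]@c
    return u[:2]/u[2]
E
python3 - <<'E'
import cv2
a=cv2.imread("pics/top0.png")[165:265,160:280]; b=cv2.imread("pics/scene0.png")[125:210,305:410]
cv2.imwrite("pics/topc.png",cv2.resize(a,None,fx=6,fy=6,interpolation=2)[:600])
cv2.imwrite("pics/scenec.png",cv2.resize(b,None,fx=7,fy=7,interpolation=2))
E
```

```text
(no output)
```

View pics/topc.png

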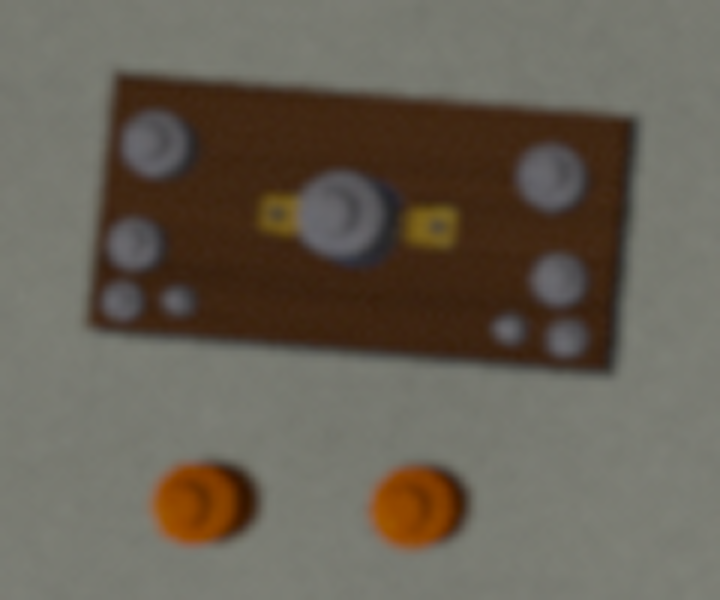

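View pics/scenec.png

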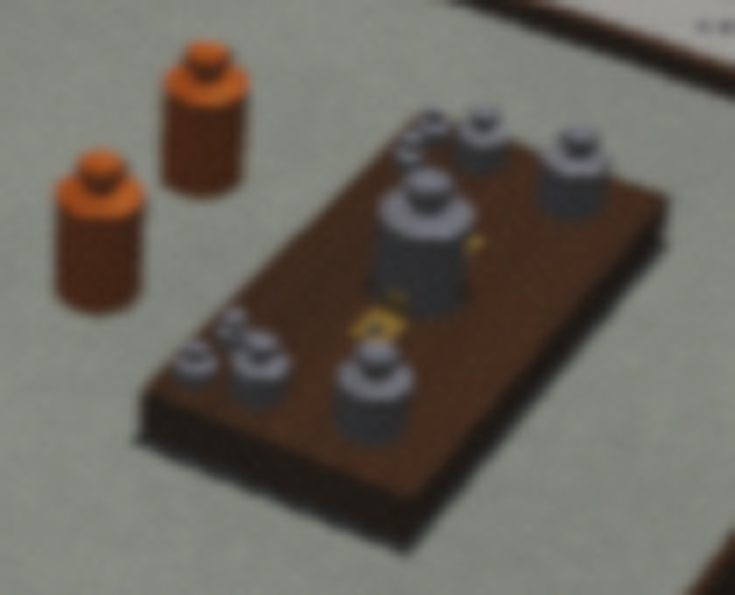

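```bash
python3 - <<'E'
from h import *
f=lambda u,v:((u+.5)/6-.5+160,(v+.5)/6-.5+165)
P=[ray("top",f(*c),0.028)[:2] for c in [(115,73),(636,118),(613,373),(90,327)]]
print(np.array(P).round(4)); c=np.mean(P,0); print("blk",c)
d=(P[0]-P[1])+(P[3]-P[2]); d2=P[0]+P[1]-P[2]-P[3]
print("len",np.linalg.norm(P[0]-P[1]),np.linalg.norm(P[1]-P[2]),"yaw",np.degrees([np.arctan2(-d[0],d[1]),np.arctan2(d2[1],d2[0])]))
print("weight cyl top",ray("top",f(341,214),.066),"knob",ray("top",f(338,210),.082))
g=lambda u,v:((u+.5)/7-.5+305,(v+.5)/7-.5+125)
print("scene cyl top",ray("scene",g(428,214),.066),"knob", ray("scene",g(429,182),.082))
for q in [(200,505),(417,507)]: print("orange",ray("top",f(*q),.05))
s=ctrl.sense();print(R.from_rotvec(s["eef_rot"]).as_matrix().round(3), s["time_s"])
E
```

```text
[[ 0.5898  0.2253]
 [ 0.5719 -0.016 ]
 [ 0.4535 -0.008 ]
 [ 0.472   0.2323]]
blk [0.52180541 0.10841264]
len 0.24201482652913933 0.11867136038372927 yaw [-4.30219519 -3.63597102]
weight cyl top [0.52243946 0.11055773 0.066     ] knob [0.52290552 0.10835561 0.082     ]
scene cyl top [0.522376   0.11014824 0.066     ] knob [0.52171036 0.10883458 0.082     ]
orange [0.39179449 0.17316112 0.05      ]
orange [0.39189886 0.07602991 0.05      ]
[[ 0.31  -0.     0.951]
 [-0.951  0.001  0.31 ]
 [-0.001 -1.     0.   ]] 0.15
```

Emit:
play_rows --plan '[{"slide": [-3, 0, 3.5], "rot": [0, 0, 0]}, {"slide": [-6, 0, 7], "rot": [0, 0, 0]}, {"slide": [-9, 0.5, 10.5], "rot": [0, 0, 0]}, {"slide": [-12.2, 1, 14], "rot": [0, 0, 0]}, {"slide": [-15.5, 1.5, 17.7], "rot": [0, 0, 0]}]' --gripper 6.2

```text
time_s: 0.65
tool_pos: [0.2833, -0.2953, 0.3894]
eef_rot: [-1.341, 0.975, -0.975]
ft_force: [0.3, -0.1, -0.4]
gripper_width: 0.0621
```

Emit:
play_rows --plan '[{"slide": [-3, 0.5, 3.5], "rot": [0, 0, 0]}, {"slide": [-6, 1, 7], "rot": [0, 0, 0]}, {"slide": [-9, 1.5, 10.5], "rot": [0, 0, 0]}, {"slide": [-12.2, 2, 14], "rot": [0, 0, 0]}, {"slide": [-15.5, 2.5, 17.7], "rot": [0, 0, 0]}]'

```text
time_s: 1.15
tool_pos: [0.4036, -0.093, 0.3646]
eef_rot: [-1.342, 0.974, -0.975]
ft_force: [0.0, -0.4, -0.9]
gripper_width: 0.0616
```

Emit:
play_rows --plan '[{"slide": [-3, 0.5, 3.5], "rot": [0, 5, 0]}, {"slide": [-6, 1, 7], "rot": [0, 10, 0]}, {"slide": [-9, 1.5, 10.5], "rot": [0, 15, 0]}, {"slide": [-12.2, 2, 14], "rot": [0, 20, 0]}, {"slide": [-15.5, 3, 17.5], "rot": [0, 22, 0]}]'

```text
time_s: 1.65
tool_pos: [0.5223, 0.1087, 0.3348]
eef_rot: [-1.174, 1.261, -1.263]
ft_force: [0.8, -1.2, 0.9]
gripper_width: 0.062
```

Emit:
play_rows --plan '[{"slide": [0, 0, 0], "rot": [0, 0, 0]}, {"slide": [0, 0, 0], "rot": [0, 0, 0]}]'

```text
time_s: 1.85
tool_pos: [0.5215, 0.1072, 0.3341]
eef_rot: [-1.178, 1.259, -1.258]
ft_force: [0.4, -0.5, -0.5]
gripper_width: 0.0623
```

```bash
python3 - <<'E'
from h import *
s=ctrl.sense();M=R.from_rotvec(s["eef_rot"]).as_matrix();print(M.round(4),s["tool_pos"],s["moment"],s["ft_force"])
i=viewer.camera_info("wrist");print(i["pose"].round(4))
im=viewer.capture("wrist");cv2.imwrite("pics/w1.png",im)
for p in [(.522,.109,.066),(.522,.109,.082)]: print(proj("wrist",p,i))
E
```

```text
[[-6.700e-02 -1.400e-03  9.978e-01]
 [-9.978e-01 -3.000e-04 -6.700e-02]
 [ 4.000e-04 -1.000e+00 -1.400e-03]] [0.52149867 0.10719767 0.33410941] [ 0.03232403  0.02534044 -0.01311015] [ 0.39966282 -0.49284958 -0.49409502]
[[-6.860e-02 -9.590e-01 -2.751e-01  5.919e-01]
 [-9.976e-01  6.600e-02  1.870e-02  1.018e-01]
 [ 3.000e-04  2.757e-01 -9.612e-01  3.132e-01]
 [ 0.000e+00  0.000e+00  0.000e+00  1.000e+00]]
[320.27430137 196.1762823 ]
[320.06979352 202.34459617]
```

View pics/w1.png

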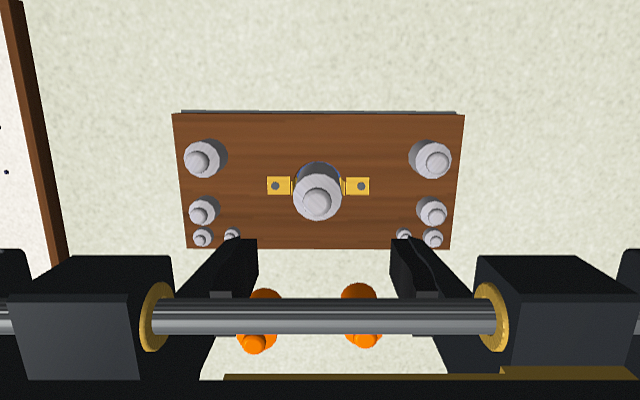

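Emit:
play_rows --plan '[{"slide": [-0.3, 3, 0], "rot": [0, 0, 0]}, {"slide": [-0.3, 6, 0], "rot": [0, 0, 0]}, {"slide": [-0.3, 8, 0], "rot": [0, 0, 0]}, {"slide": [-0.3, 9, 0], "rot": [0, 0, 0]}, {"slide": [-0.3, 9, 0], "rot": [0, 0, 0]}]'

```text
time_s: 2.4
tool_pos: [0.5216, 0.1087, 0.2444]
eef_rot: [-1.176, 1.262, -1.26]
ft_force: [-1.0, 0.5, 1.3]
gripper_width: 0.0622
```

```bash
python3 - <<'E'
from h import *
s=ctrl.sense();print(s["tool_pos"],s["ft_force"])
i=viewer.camera_info("wrist")
im=viewer.capture("wrist");cv2.imwrite("pics/w2.png",im)
for p in [(.522,.110,.066),(.522,.110,.082)]: print(proj("wrist",p,i))
E
```

```text
[0.52158289 0.10873563 0.24440807] [-0.97985156  0.50759718  1.30069851]
[319.7930447 245.2211225]
[319.42151755 259.66351925]
```

View pics/w2.png

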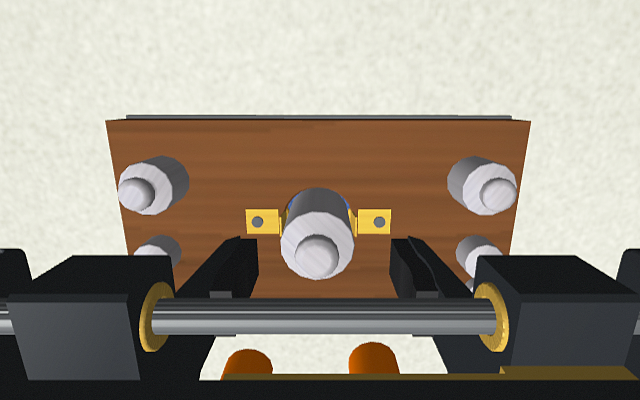

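```bash
python3 - <<'E'
from h import *
s=ctrl.sense();M=R.from_rotvec(s["eef_rot"]).as_matrix();t=s["tool_pos"]
i=viewer.camera_info("wrist")
for l in(.147,.166):
  for x in(-.031,0,.031): print(l,x,proj("wrist",t+M@[x,l,0],i), (t+M@[x,l,0]).round(4))
print(proj("wrist",(.522,.1087,.066),i))
E
python3 - <<'E'
import cv2
a=cv2.imread("pics/w2.png")[170:300,220:430]
cv2.imwrite("pics/w2c.png",cv2.resize(a,None,fx=3.8,fy=3.8,interpolation=2))
E
```

```text
0.147 -0.031 [247.14296782 277.78143687] [0.5241 0.1399 0.0984]
0.147 0 [322.16602853 277.67774794] [0.5219 0.109  0.0984]
0.147 0.031 [397.20593655 277.57403573] [0.5198 0.078  0.0984]
0.166 -0.031 [255.92661261 257.3346898 ] [0.5241 0.1399 0.0794]
0.166 0 [322.33129527 257.2408817 ] [0.522  0.109  0.0794]
0.166 0.031 [388.74917651 257.14705495] [0.5198 0.078  0.0794]
[322.92054804 245.37231729]
```

View pics/w2c.png

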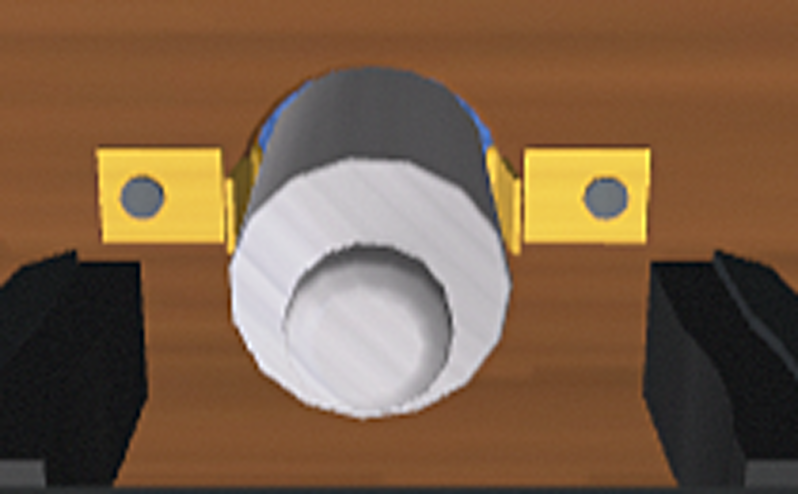

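Emit:
play_rows --plan '[{"slide": [-0.3, 1, 0], "rot": [0, 0, 0]}, {"slide": [-0.3, 2, 0], "rot": [0, 0, 0]}, {"slide": [-0.3, 3, 0], "rot": [0, 0, 0]}, {"slide": [-0.3, 4, 0], "rot": [0, 0, 0]}, {"slide": [-0.3, 4.1, 0], "rot": [0, 0, 0]}]'

```text
time_s: 2.95
tool_pos: [0.5216, 0.1127, 0.2022]
eef_rot: [-1.178, 1.262, -1.259]
ft_force: [-0.1, -0.7, -0.1]
gripper_width: 0.0621
```

```bash
python3 - <<'E'
from h import *
s=ctrl.sense();print(s["tool_pos"],s["ft_force"])
im=viewer.capture("wrist");cv2.imwrite("pics/w3.png",im)
E
```

```text
[0.52163744 0.11271181 0.20221439] [-0.05290751 -0.65799019 -0.06535203]
```

View pics/w3.png

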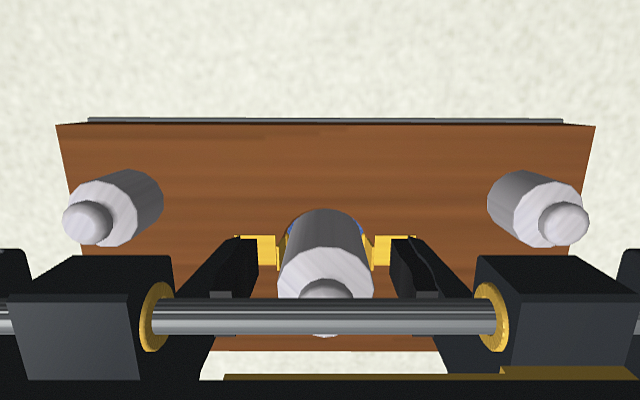

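Emit:
play_rows --plan '[{"slide": [0, 0, 0], "rot": [0, 0, 0]}, {"slide": [0, 0, 0], "rot": [0, 0, 0]}, {"slide": [0, 0, 0], "rot": [0, 0, 0]}, {"slide": [0, 0, 0], "rot": [0, 0, 0]}, {"slide": [0, 0, 0], "rot": [0, 0, 0]}]' --gripper 3.0

```text
time_s: 3.5
tool_pos: [0.5221, 0.1126, 0.2041]
eef_rot: [-1.175, 1.259, -1.26]
ft_force: [-0.9, -1.6, 3.6]
gripper_width: 0.0374
```

Emit:
play_rows --plan '[{"slide": [-0.5, 0, 0], "rot": [0, 0, -1.5]}, {"slide": [-1.0, -0.05, 0], "rot": [0, 0, -3]}, {"slide": [-1.5, -0.05, 0], "rot": [0, 0, -4.5]}, {"slide": [-1.95, -0.05, 0], "rot": [0, 0, -6]}, {"slide": [-1.95, -0.05, 0], "rot": [0, 0, -6]}]'

```text
time_s: 4.0
tool_pos: [0.5235, 0.1324, 0.2048]
eef_rot: [-1.256, 1.21, -1.337]
ft_force: [-0.9, -3.7, 6.2]
gripper_width: 0.0373
```

```bash
python3 - <<'E'
from h import *
s=ctrl.sense();print(s["tool_pos"],s["ft_force"],s["moment"],s["gripper_width"])
print(R.from_rotvec(s["eef_rot"]).as_matrix().round(3))
im=viewer.capture("wrist");cv2.imwrite("pics/w4.png",im)
im=viewer.capture("scene")[90:230,280:430];cv2.imwrite("pics/s4.png",cv2.resize(im,None,fx=4,fy=4,interpolation=2))
E
```

```text
[0.52350717 0.13235028 0.20480761] [-0.85598085 -3.70181826  6.19329607] [-0.61710019  0.27485648 -0.07075933] 0.0373080419124026
[[-0.068 -0.006  0.998]
 [-0.992 -0.105 -0.068]
 [ 0.106 -0.994  0.001]]
```

View pics/w4.png

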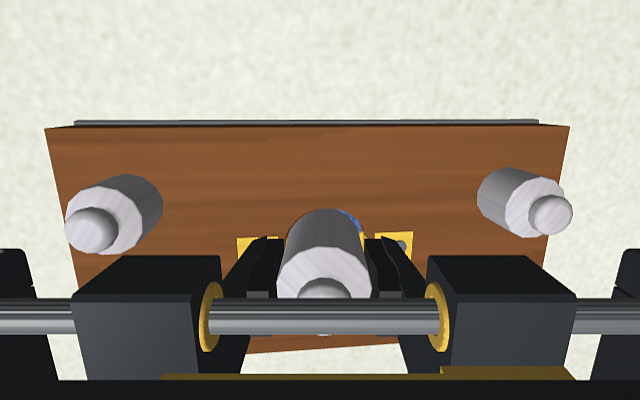

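View pics/s4.png

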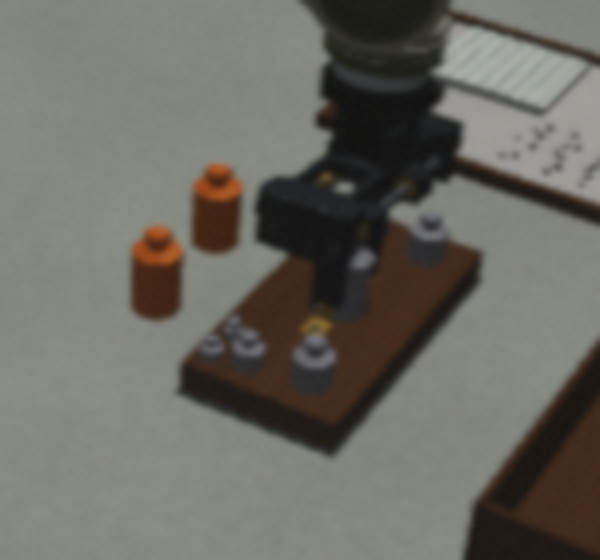

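Emit:
play_rows --plan '[{"slide": [-0.5, -0.05, 0], "rot": [0, 0, -1.5]}, {"slide": [-0.95, -0.1, 0], "rot": [0, 0, -3]}, {"slide": [-1.4, -0.1, 0], "rot": [0, 0, -4.5]}, {"slide": [-1.9, -0.12, 0], "rot": [0, 0, -6]}, {"slide": [-1.9, -0.12, 0], "rot": [0, 0, -6]}]'

```text
time_s: 4.6
tool_pos: [0.5249, 0.1506, 0.2039]
eef_rot: [-1.339, 1.156, -1.413]
ft_force: [-0.5, -10.9, 6.0]
gripper_width: 0.0373
```

```bash
python3 - <<'E'
from h import *
s=ctrl.sense();print(s["tool_pos"],s["ft_force"],s["moment"],s["gripper_width"])
print(R.from_rotvec(s["eef_rot"]).as_matrix().round(3))
im=viewer.capture("wrist");cv2.imwrite("pics/w5.png",im)
im=viewer.capture("scene")[90:230,280:430];cv2.imwrite("pics/s5.png",cv2.resize(im,None,fx=4,fy=4,interpolation=2))
E
```

```text
[0.52486756 0.15061792 0.20392365] [ -0.5088652  -10.87529538   6.01880329] [-2.29215147  0.23340425 -0.00656671] 0.037329054902411944
[[-0.066 -0.015  0.998]
 [-0.975 -0.212 -0.067]
 [ 0.212 -0.977 -0.   ]]
```

View pics/w5.png

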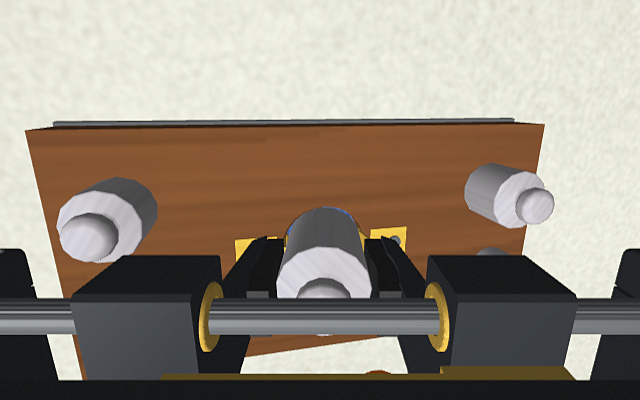

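View pics/s5.png

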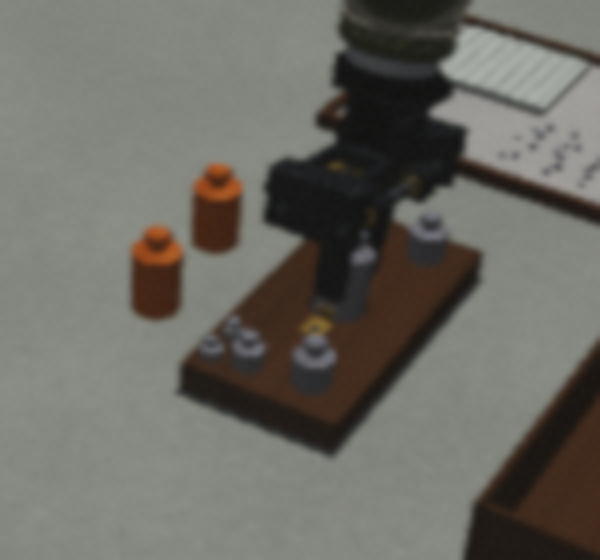

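Emit:
play_rows --plan '[{"slide": [0.93, -0.07, 0], "rot": [0, 0, 3]}, {"slide": [1.9, -0.1, 0], "rot": [0, 0, 6]}, {"slide": [2.88, -0.07, 0], "rot": [0, 0, 9]}, {"slide": [3.85, 0.02, 0], "rot": [0, 0, 12]}, {"slide": [3.85, 0.02, 0], "rot": [0, 0, 12]}]'

```text
time_s: 5.2
tool_pos: [0.5224, 0.112, 0.212]
eef_rot: [-1.173, 1.26, -1.261]
ft_force: [-0.4, -5.1, 5.9]
gripper_width: 0.0374
```

```bash
cat > st.py <<'E'
from h import *
import sys
s=ctrl.sense();print(s["time_s"],s["tool_pos"].round(4),s["ft_force"].round(1),s["moment"].round(2),s["gripper_width"])
M=R.from_rotvec(s["eef_rot"]).as_matrix();print(M.round(3))
py=float(sys.argv[2]) if len(sys.argv)>2 else .188
for x in(-.019,0,.019): print("edge L/C/R",((s["tool_pos"]+M@[x,py,0]-[.522,.1122,.016])*1e3).round(1))
n=sys.argv[1]
a=viewer.capture("wrist");b=viewer.capture("scene")[90:230,280:430]
cv2.imwrite(f"pics/w{n}.png",a);cv2.imwrite(f"pics/s{n}.png",cv2.resize(b,None,fx=4,fy=4,interpolation=2))
E
python3 st.py 6
```

```text
5.2 [0.5224 0.112  0.212 ] [-0.4 -5.1  5.9] [-0.83  0.11 -0.06] 0.037393655803251
[[-0.071  0.001  0.997]
 [-0.997  0.001 -0.071]
 [-0.001 -1.     0.001]]
edge L/C/R [ 2.  18.9  8. ]
edge L/C/R [ 0.6 -0.   8. ]
edge L/C/R [ -0.7 -19.    7.9]
```

View pics/w6.png

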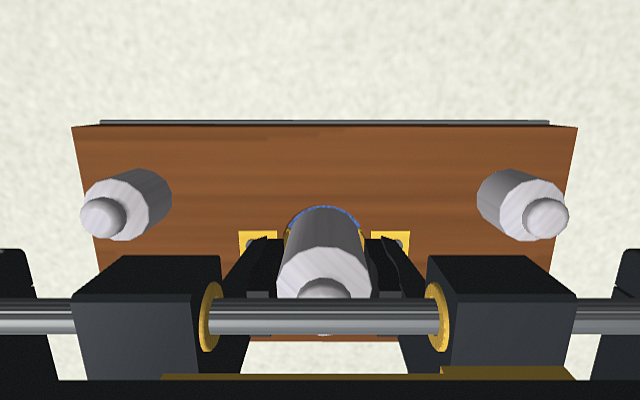

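View pics/s6.png

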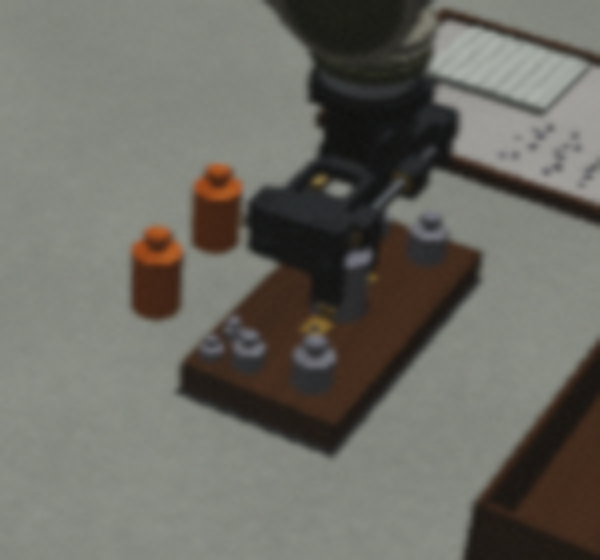

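Emit:
play_rows --plan '[{"slide": [0.65, -0.02, 0], "rot": [0, 0, 2]}, {"slide": [1.3, -0.04, 0], "rot": [0, 0, 4]}, {"slide": [1.95, -0.05, 0], "rot": [0, 0, 6]}, {"slide": [1.95, -0.05, 0], "rot": [0, 0, 6]}]'

```text
time_s: 5.7
tool_pos: [0.5204, 0.0938, 0.2111]
eef_rot: [-1.095, 1.307, -1.182]
ft_force: [0.2, 3.6, -5.0]
gripper_width: 0.0368
```

```bash
python3 st.py 7
```

```text
5.7 [0.5204 0.0938 0.2111] [ 0.2  3.6 -5. ] [ 0.47 -0.05 -0.  ] 0.03675602050741648
[[-0.07   0.006  0.998]
 [-0.992  0.106 -0.07 ]
 [-0.106 -0.994 -0.002]]
edge L/C/R [ 0.8 20.3 10.2]
edge L/C/R [-0.5  1.5  8.2]
edge L/C/R [ -1.8 -17.4   6.2]
```

View pics/w7.png

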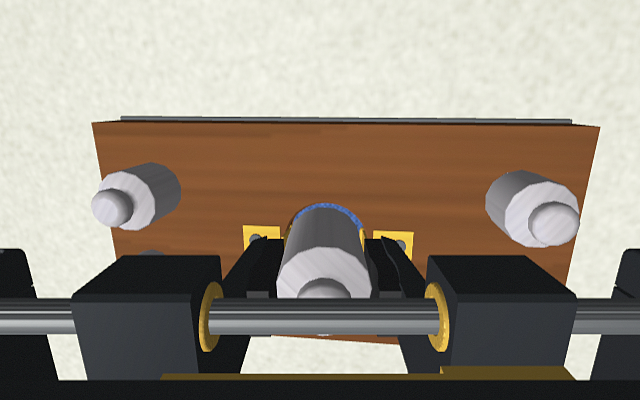

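View pics/s7.png

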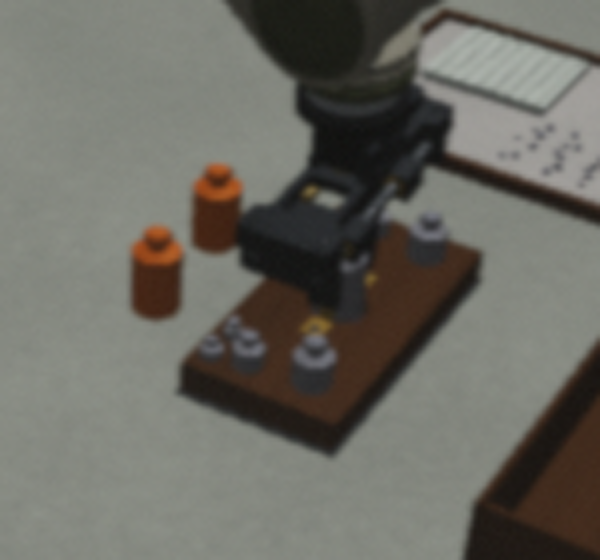

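Emit:
play_rows --plan '[{"slide": [0.55, -0.02, 0], "rot": [0, 0, 1.5]}, {"slide": [1.1, -0.03, 0], "rot": [0, 0, 3]}, {"slide": [1.1, -0.03, 0], "rot": [0, 0, 3]}]'

```text
time_s: 6.1
tool_pos: [0.5198, 0.0837, 0.2108]
eef_rot: [-1.054, 1.327, -1.143]
ft_force: [-0.5, 5.7, -1.6]
gripper_width: 0.037
```

```bash
python3 st.py 8
```

```text
6.1 [0.5198 0.0837 0.2108] [-0.5  5.7 -1.6] [1.05 0.05 0.02] 0.03704623100724621
[[-0.069  0.01   0.998]
 [-0.985  0.158 -0.07 ]
 [-0.158 -0.987 -0.001]]
edge L/C/R [ 0.9 19.8 12.2]
edge L/C/R [-0.4  1.1  9.2]
edge L/C/R [ -1.7 -17.6   6.2]
```

View pics/w8.png

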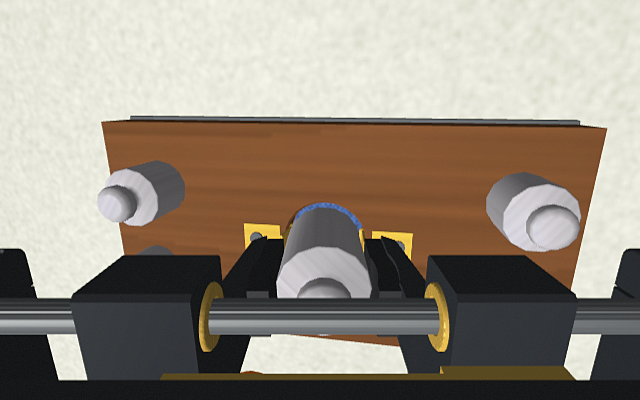

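Emit:
play_rows --plan '[{"slide": [-1.0, -0.07, 0], "rot": [0, 0, -3]}, {"slide": [-2.0, -0.1, 0], "rot": [0, 0, -6]}, {"slide": [-3.0, -0.07, 0], "rot": [0, 0, -9]}, {"slide": [-3.0, -0.07, 0], "rot": [0, 0, -9]}]'

```text
time_s: 6.6
tool_pos: [0.5218, 0.1139, 0.2161]
eef_rot: [-1.178, 1.258, -1.259]
ft_force: [-0.5, -0.5, -4.2]
gripper_width: 0.0374
```

```bash
python3 st.py 9
```

```text
6.6 [0.5218 0.1139 0.2161] [-0.5 -0.5 -4.2] [ 0.07 -0.01  0.01] 0.037356333217484834
[[-0.067 -0.     0.998]
 [-0.998 -0.001 -0.067]
 [ 0.001 -1.    -0.   ]]
edge L/C/R [ 1.  20.4 12.1]
edge L/C/R [-0.2  1.4 12.1]
edge L/C/R [ -1.5 -17.5  12.1]
```

View pics/w9.png

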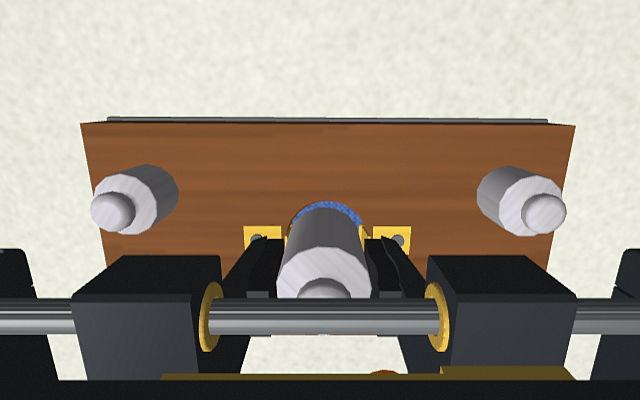

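Emit:
play_rows --plan '[{"slide": [0.05, -0.25, 0], "rot": [0, 0, 0]}, {"slide": [0.1, -0.5, 0], "rot": [0, 0, 0]}, {"slide": [0.1, -0.75, 0], "rot": [0, 0, 0]}, {"slide": [0.1, -1.05, 0], "rot": [0, 0, 0]}, {"slide": [0.1, -1.05, 0], "rot": [0, 0, 0]}]'

```text
time_s: 7.2
tool_pos: [0.522, 0.1115, 0.2273]
eef_rot: [-1.175, 1.259, -1.26]
ft_force: [0.3, -0.7, -4.5]
gripper_width: 0.0376
```

Emit:
play_rows --plan '[{"slide": [0, 0, 0], "rot": [0, 0, 0]}, {"slide": [0, 0, 0], "rot": [0, 0, 0]}, {"slide": [0, 0, 0], "rot": [0, 0, 0]}, {"slide": [0, 0, 0], "rot": [0, 0, 0]}, {"slide": [0, 0, 0], "rot": [0, 0, 0]}]'

```text
time_s: 7.7
tool_pos: [0.5219, 0.1116, 0.2267]
eef_rot: [-1.176, 1.26, -1.26]
ft_force: [0.4, 1.1, -4.8]
gripper_width: 0.0374
```

```bash
python3 st.py 10; python3 - <<'E'
from h import *
a=viewer.capture("top");cv2.imwrite("pics/t10.png",a)
E
```

```text
7.7 [0.5219 0.1116 0.2267] [ 0.4  1.1 -4.8] [ 0.01 -0.01 -0.02] 0.037445358448235995
[[-0.069 -0.     0.998]
 [-0.998  0.    -0.069]
 [ 0.    -1.    -0.   ]]
edge L/C/R [ 1.2 18.3 22.7]
edge L/C/R [-0.1 -0.6 22.7]
edge L/C/R [ -1.4 -19.6  22.7]
```

View pics/w10.png

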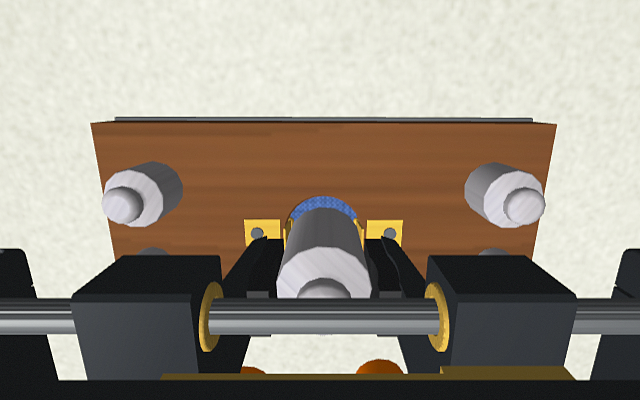

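View pics/s10.png

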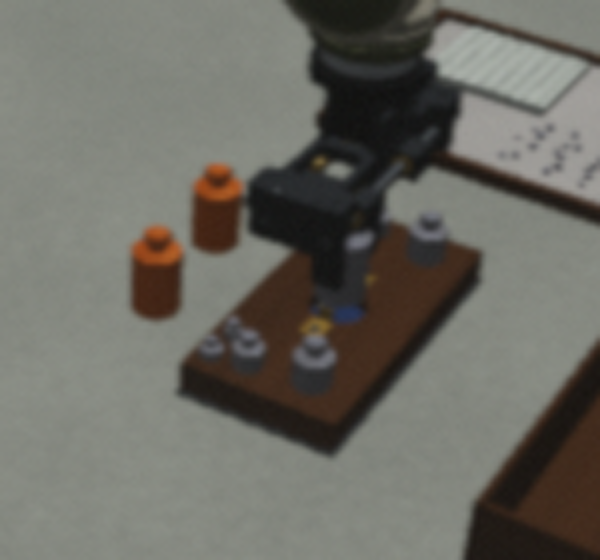

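View pics/t10.png

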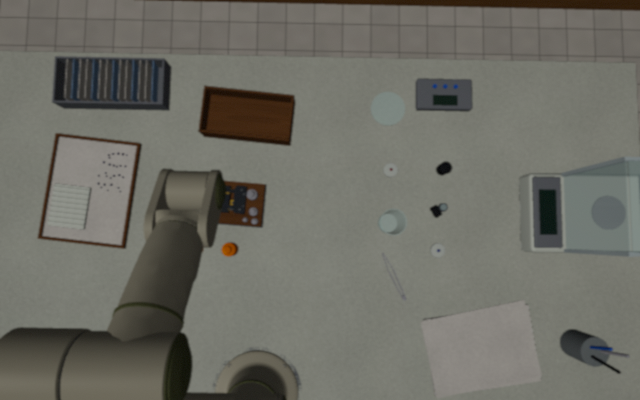

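```bash
python3 -c "
from cell import ctrl
print(ctrl.finish_job())"
```

```text
the job is handed in; nothing more can be done
None
```

The 500 g weight is free and held upright and still about 1 cm above its own well. I handed the job in at about 8 s, and no verdict was reported.

- **What I did:** I gripped the steel weight with the jaws left to right, and left both orange look-alikes alone. I rocked it about 0.21 rad to the left, bringing its right side up past the clip. I then rocked it back and about 0.16 rad to the right. By my estimate the top was then about 9 mm right of the well's axis and the foot about 25 mm above the bench. I brought it upright and lifted it straight up.
- **Last checks:**
  - The foot is estimated at 10.7 mm above the block's top face and within about 1 mm of the well's axis.
  - The tilt is about 0.
  - The pull on the tool is 4.8 N, which is just the weight itself, so nothing of the block is touching it.
  - The finger opening is steady at 37.4 mm.
  - In the pictures the blue well floor is clear under the weight. The block is flat, has not visibly moved, and the other things are where they were.

No check failed. The measured opening read about 0.6 mm under the nominal 38 mm. The weight's left-right position differed by 1 to 3 mm between the top and wrist cameras, so I centred the grip using the fingers seen in the wrist picture. The foot heights come from the tool's pose and assume no slip in the grip; the pictures showed none.

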